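# Load a swab and seat the bayonet collar of a sample clamp

## Robot

A 6-joint arm with a two-finger parallel gripper is mounted at the origin on the work surface. World frame = base frame: x ahead of the robot, y to its left, z up, the work surface at z = 0. Lengths are in mm, angles in rad, forces in N, time in s.
With the tool pointing down it reaches from about 300 to 775 mm from the base axis. Payload 14.6 kg.
Tool frame: the origin (TCP) lies on the front face of the gripper's body, between the roots of the fingers; the fingertips stand 97 mm ahead of it and the grasp point (between the pads) lies 78 mm ahead of it; z points along the fingers, y is the line along which they close (so a half turn about z gives the same grasp; the last joint's range is limited). The gripper opens to 94 mm and grips with 3 to 60 N. Pads are 16 mm wide; open, the fingers measure 119 mm over their backs; the gripper's body (75 mm by 177 mm) begins 78 mm behind the grasp point.
Start: joints at [-1.19, 0.3, 1.521, -0, 1.321, -0.067], TCP at [238.133, -495.765, 302.646] pointing down, gripper open.
Joint ranges: [-3.03, 3.03], [-0.79, 2.21], [0.23, 2.52], [-1.04, 4.18], [0, 3.07], [-2.55, 2.55]. Speed limits (rad/s): [2.22, 2.22, 2.57, 3.14, 3.14, 3.14].

## Interface

Orientations are given as [roll, pitch, yaw] about the fixed x, y, z axes, in that order (R = Rz(yaw) Ry(pitch) Rx(roll)).
In Python, from cell import * gives the robot as it stands.
- The arm moves only by the tool carry_out, never from a script. Its arguments are lists of equal length, an entry for each row: "slide": the shift along the world's x, y, z scaled (see below), a list of three; "dr": the turn, a rotation vector about the world's x, y, z scaled (see below), a list of three; "gripper": the opening in per cent of the stroke, from 0 (shut) to 100 (fully open). A call has 1 to 10 rows; each row is the pose to reach, as a shift and turn from the pose commanded when the call began, turning the shorter way round; what a row does not reach only later rows make up. The controller multiplies each number of a shift by 0.25 m and each number of a turn by 360 degrees. A row lasts 1/12 s, in which the tool goes at most 41.7 mm and 7.16 degrees, less where a joint would pass 70% of its speed; a pose out of reach is approached as far as the arm can. A call with a number of a shift or a turn outside -1 to 1 is refused whole. A call with a gripper value outside its range is refused whole. The fingers move at their own pace and stop on an object; "newtons" is the grip in N (left out, the last holds). Time passes only in rows, so rows that repeat a pose let the fingers close. It gives the time, the measured TCP pose, the force, the opening and the grip force at its end, in the units of the state.
- read_state(): the state, without advancing time (a new reading comes with each control period).
- camera(name): name is "side" or "top" or "wrist"; returns the picture (420x560x3 uint8, red, green, blue); there is no depth.
- camera_model(name): a dict with "vfov" (degrees; the focal length in pixels is half the picture's height over the tangent of half this angle, whatever the lens; pixels are square), "cx", "cy" (the principal point, pixels), "k1" (the pictures are not rectified: a ray, as slopes to the right and down, at radius r is drawn at 1 + k1 r^2 times it, then the intrinsics apply), "R" (3x3) and "t" (3): a world point X has camera coordinates R X + t. Camera axes: x right, y down, z forward; pixel columns grow to the right and rows downward; lengths in mm; the calibration is good to about 2 mm. A picture is of the moment at which its call begins: read the wrist's pose just before it. camera_model takes no time and is no camera call; for the wrist camera it gives the pose at the moment of the call.
- sign_off(): hands the job in; it is judged then, once.
The state is a dict: "clock": time; "joints": joint angles; "qd": joint speeds; "effort": joint torques, N m; "eef_pos": TCP position; "eef_rot": TCP orientation; "wrist_force": force on the tool from outside, world axes, zero at the start; "moment": the same for the moment, N m; "finger_gap": finger opening in mm; "finger_force": force on a finger pad.
Only numpy, scipy, OpenCV 4.12 (cv2) and the standard library are available. Lean on these libraries where they do the work, as an engineer would, in place of code of your own. Each camera call takes 0.05 s, during which the arm holds its last target. There are 200 camera calls.

## Task

Take the slim swab out of the white rack and push it fully down into the narrow tube opening in the middle of the sample clamp. Then turn the clamp's knurled collar until its hidden keyways drop over the pins, push it down fully home against its spring, and finish while still holding it pushed home, without letting go. Leave the two capped tubes standing in the rack and the two test cassettes on the table where they are.

Things in the scene. Friction and masses are not known exactly. Their poses are not given: they have to be found in the camera images.
- swab: white plastic swab standing upright in one of the rack's holes: thin shaft 6 mm in diameter, 39 mm long, rounded tip; above it a round grip 14 mm in diameter, 30 mm long. Origin at the shaft's tip (lower end), z up, so the grip runs from 39 to 69 mm above it. 15 g. The grip's underside is the stop: it sits on the rack now, on the rim of the tube opening when fully down.
- rack: fixed white rack block, 60 mm along its x, 180 mm along its y, 45 mm high, three holes 9 mm wide on its y axis at -58, 0 and +58 mm. Origin at the centre of its underside, z up. The swab stands in any one of the holes, the capped tubes in the other two; fingers closing along the rack's x keep clear of them.
- clamp: fixed sample clamp: white base block 110 x 110 x 24 mm, origin at the centre of its underside, z up. On it a steel shoulder 50 mm in diameter (top 30 mm above the origin), then a round neck 30 mm in diameter up to 70 mm, the tube opening in its middle. Three pins stand out of the neck, evenly spaced, hidden under the collar; the block's axes do not tell where they point.
- tube_mouth (a point): centre of the tube opening's rim, on top of the clamp's neck, 70 mm above the table: a vertical hole 9 mm in diameter and 40 mm deep. When the swab is fully down its tip is 31 mm above the table and its grip stands 30 mm out of the mouth, in the middle of the collar.
- collar: loose knurled aluminium ring round the clamp's neck, outer diameter 52 mm, bore 33 mm, 28 mm high, 120 g; origin at the centre of its underside, z up its axis. At first it rests on the three pins, underside 42 mm and top 70 mm above the table. Its bore has three evenly spaced keyways 8 mm wide (pins 4.4 mm), unseen; its axes do not tell how far they are off the pins.
- collar_grip (a point): on the collar's axis, 21 mm above its underside: a good height to grip it round. Turned clockwise seen from above, the collar meets the pins after 20 to 75 degrees (counter-clockwise after 45 to 100), with about 6 degrees of play each way. It then drops up to 6 mm onto the spring ring, underside 36 mm above the table. It drops only if the grip lets it or moves down with it.
- spring_ring (a joint): how far the spring ring under the collar is pressed down, m: 0 free, 0.006 fully home, when the collar meets the steel shoulder, underside 30 mm above the table (6 mm above the base block). It pushes back with 2 N at first touch, 8 N at home; the collar's weight alone does not press it, and let go the collar is lifted 6 mm again.
- tube_a: capped sample tube standing in the rack, to be left alone: wide round white cap 22 mm in diameter and 18 mm high on a clear tube 7.6 mm in diameter and 39 mm long; origin at its lower end, z up.
- tube_b: second capped sample tube, the same as tube_a, in another hole of the rack, to be left alone.
- cassette_a: white test cassette lying flat on the table, 70 x 21 x 6 mm (x, y, z), origin at the centre of its underside, to be left alone.
- cassette_b: second test cassette, the same as cassette_a, to be left alone.
There are look-alikes about, which are no part of the job. Of the things like the rack, leave any that is purple; of the rest the smaller one is meant. Leave any purple look-alike of the clamp alone.

How it is judged:
By the outcome, as a careful person would: the job done as asked, in the order asked, and still so for the second after the job is handed in, while the arm keeps its last pose, push and grip.
It also fails if it takes over 64 s, if anything falls off the work surface, if the arm or the gripper's body presses on something with over 40 N, if the wrist force passes 120 N, or if a joint passes its speed limit or range.

## Working session

There is one attempt and no reset: what is moved stays moved. The work goes in short steps, Python scripts to look and compute and a tool call to move; the robot and the scene stay as the last step left them, time stands still between calls to the robot, and variables do not carry over. Pictures are saved under pics/ and viewed, at most 10 in all, crops included, and the job is handed in when it is done.

Besides the shell and the picture viewer there is one more tool, called after ">>>" as name(argument=value, ...) on one line, values as JSON. carry_out: Moves the arm, as the interface text tells. Its arguments: {"type":"object","properties":{"slide":{"type":"array","items":{"type":"array","items":{"type":"number","minimum":-1,"maximum":1}}},"dr":{"type":"array","items":{"type":"array","items":{"type":"number","minimum":-1,"maximum":1}}},"gripper":{"type":"array","items":{"type":"number"}},"newtons":{"type":"number"}},"required":["slide","dr","gripper"]}

```bash
mkdir -p pics; ls; python3 - <<'E'
from cell import *
import cv2,numpy as np
a=camera("side");b=camera("top")
cv2.imwrite("pics/s0.png",a[:,:,::-1]);cv2.imwrite("pics/t0.png",b[:,:,::-1])
for n in("side","top"):
    m=camera_model(n);print(n,{k:np.round(v,3).tolist() for k,v in m.items()})
print(read_state())
E
```

```text
pics
side {'vfov': 54.752, 'cx': 281.966, 'cy': 213.096, 'k1': -0.006, 'R': [[-0.996, -0.083, 0.012], [-0.061, 0.621, -0.782], [0.058, -0.78, -0.623]], 't': [547.629, 50.231, 896.82]}
top {'vfov': 44.953, 'cx': 281.712, 'cy': 200.45, 'k1': 0.047, 'R': [[0.004, -1.0, -0.014], [-0.995, -0.003, -0.097], [0.097, 0.014, -0.995]], 't': [58.084, 533.432, 1047.622]}
{'clock': 0.1, 'joints': array([-1.18963367e+00,  3.00420366e-01,  1.52149878e+00, -9.00565272e-07,
        1.32069762e+00, -6.66099181e-02]), 'qd': array([-0.00051206, -0.00286265, -0.00451639, -0.00079397, -0.00158067,
        0.00064721]), 'effort': array([ 1.25585902e-03, -5.32641721e+01, -3.53283942e+01,  7.09447078e-02,
        2.35047826e-02, -5.14225906e-05]), 'eef_pos': array([ 238.07199008, -495.66236877,  302.14892033]), 'eef_rot': array([-3.14057075e+00, -6.72952089e-05,  4.47772765e-01]), 'wrist_force': array([-0.83723121,  0.36758969,  0.33830729]), 'moment': array([ 0.01247311, -0.03896907, -0.02348366]), 'finger_force': 0.0, 'finger_gap': 94.10936361312388}
```

View pics/t0.png

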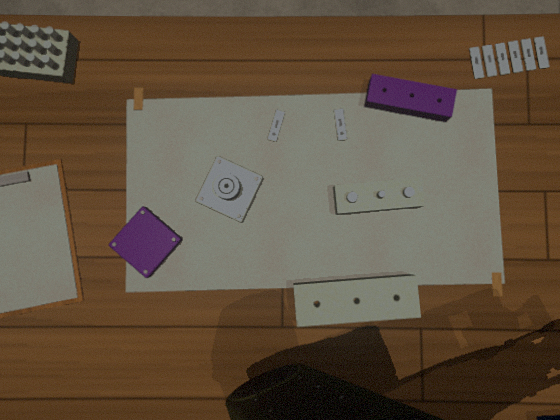

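View pics/s0.png

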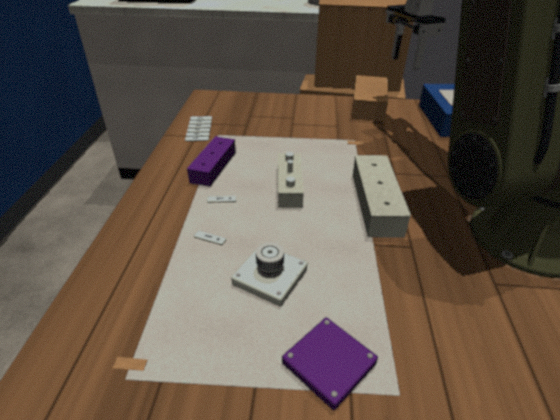

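Top view: the rack-like things are purple at (410,97), a small white one at (378,198) holding two wide caps (352,197), (408,192) and a thin grip (380,195), and a larger white empty one at (357,300). The small white one fits. The clamp is the white block with the collar at (229,188); its look-alike at (145,242) is purple. The cassettes are at (277,125) and (340,124). I'll confirm this in one enlarged composite crop.

```bash
python3 - <<'E'
import cv2,numpy as np
t=cv2.imread("pics/t0.png");s=cv2.imread("pics/s0.png")
r=lambda im,x,y,w,h:cv2.convertScaleAbs(cv2.resize(im[y:y+h,x:x+w],(400,300),interpolation=cv2.INTER_CUBIC),alpha=1.3)
o=np.vstack([np.hstack([r(t,330,165,100,75),r(t,180,150,100,75)]),np.hstack([r(s,240,140,100,75),r(s,220,230,100,75)])])
cv2.imwrite("pics/c0.png",o)
E
```

```text
(no output)
```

View pics/c0.png

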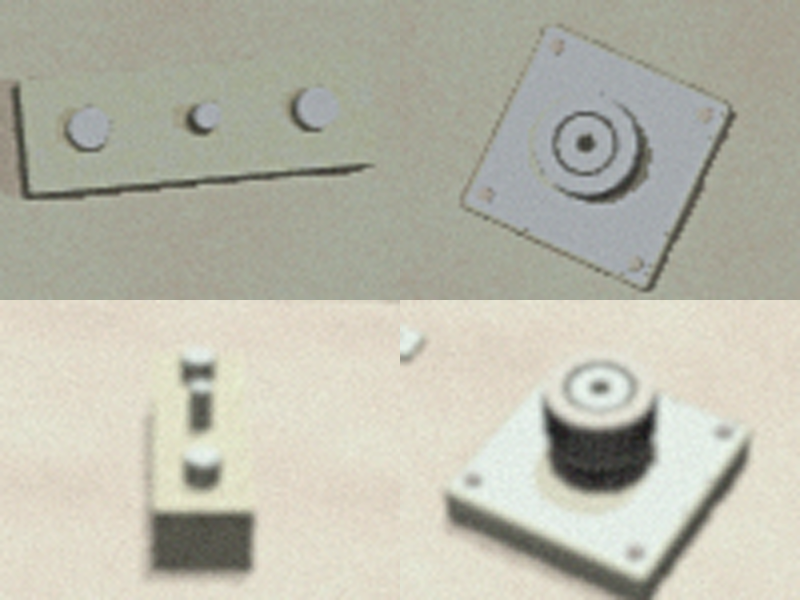

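Top-left crop: small white rack, with the thin grip at top-view (381,194) between wide caps at (352,197) and (409,191). Right crops: white clamp, mouth at top (226.5,185.8) and side (270,251.5). Next is triangulation.

```bash
cat > h.py <<'E'
from cell import *
import numpy as np, cv2
from scipy.optimize import least_squares
def K(m):
    f=210/np.tan(np.radians(m["vfov"]/2)); return np.array([[f,0,m["cx"]],[0,f,m["cy"]],[0,0,1.]])
def project(X,m):
    return cv2.projectPoints(np.array(X,float).reshape(-1,1,3),cv2.Rodrigues(np.array(m["R"]))[0],np.array(m["t"],float),K(m),np.array([m["k1"],0,0,0.]))[0].reshape(-1,2)
def tri(views):  # [(model,pixel)]
    r=least_squares(lambda X:np.concatenate([project(X,m)[0]-p for m,p in views]),[450,0,50.])
    return r.x,np.abs(r.fun).max()
def onplane(m,p,z):
    u=cv2.undistortPoints(np.array([[p]],float),K(m),np.array([m["k1"],0,0,0.]))[0,0]
    R=np.array(m["R"]);d=R.T@[u[0],u[1],1];c=-R.T@m["t"];return c+d*(z-c[2])/d[2]
E
python3 - <<'E'
from h import *
t=camera_model("top");s=camera_model("side")
for n,a,b,z in[("swabtop",(381.3,193.5),(290,161.2),75),("capL",(352,196.7),(290.7,178.7),63),("capR",(409.5,191.3),(289.5,153.2),63),("mouth",(226.5,185.8),(270,251.5),70)]:
    X,e=tri([(t,a),(s,b)]);print(n,X.round(1),round(e,2),onplane(t,a,z).round(1))
for n,a in[("cassA",(277,125)),("cassB",(340,124))]:print(n,onplane(t,a,6).round(1))
m=camera_model("wrist");print({k:np.round(v,3).tolist() for k,v in m.items()})
E
```

```text
swabtop [ 543.1 -141.7   72. ] 0.22 [ 543.1 -141.1   75. ]
capL [537.5 -84.3  59.2] 0.36 [537.8 -83.8  63. ]
capR [ 548.7 -201.1   59.8] 0.45 [ 549.1 -200.4   63. ]
mouth [558.6 172.5  66.2] 0.23 [558.6 172.   70. ]
cassA [700.9  71.3   6. ]
cassB [703.2 -66.1   6. ]
{'vfov': 70.56, 'cx': 279.059, 'cy': 209.764, 'k1': -0.048, 'R': [[0.432, -0.902, 0.0], [-0.875, -0.42, 0.24], [-0.216, -0.104, -0.971]], 't': [-550.356, -25.684, 388.403]}
```

The triangulated heights (72, 59–60 and 66 mm against the stated 75, 63 and 70) agree within calibration error. The rack's x axis is at about 5.5°. I'll move above the swab with the fingers closing along rack x.

>>> carry_out(slide=[[0.61,0.71,-0.08],[0.61,0.71,-0.08],[0.61,0.71,-0.08],[0.61,0.71,-0.08],[0.61,0.71,-0.08],[0.61,0.71,-0.08],[0.61,0.71,-0.08]], dr=[[0,0,0.097],[0,0,0.097],[0,0,0.097],[0,0,0.097],[0,0,0.097],[0,0,0.097],[0,0,0.097]], gripper=[50,50,50,50,50,50,50])

```text
clock: 0.68
eef_pos: [392.8, -314.9, 282.1]
eef_rot: [-3.141, -0.001, 1.062]
wrist_force: [-0.1, -0.4, -0.4]
finger_gap: 50.4
finger_force: 0.0
```

>>> carry_out(slide=[[0.61,0.71,-0.09],[0.61,0.71,-0.09],[0.61,0.71,-0.09],[0.61,0.71,-0.09],[0.61,0.71,-0.09],[0.61,0.71,-0.09],[0.61,0.71,-0.09],[0.61,0.71,-0.09]], dr=[[0,0,0.097],[0,0,0.097],[0,0,0.097],[0,0,0.097],[0,0,0.097],[0,0,0.097],[0,0,0.097],[0,0,0.097]], gripper=[50,50,50,50,50,50,50,50])

```text
clock: 1.35
eef_pos: [543.3, -140.3, 259.5]
eef_rot: [-3.14, -0.0, 1.668]
wrist_force: [-0.4, -0.9, 0.7]
finger_gap: 46.8
finger_force: 0.0
```

```bash
python3 - <<'E'
from h import *
s=read_state();m=camera_model("wrist");im=camera("wrist")
print(s["eef_pos"].round(1),s["eef_rot"].round(3),s["finger_gap"],s["clock"],s["joints"].round(2))
np.save("m1.npy",m,allow_pickle=True)
print(project([543.1,-141.5,75],m),project([543.1,-141.5,45],m),project([537.7,-84,63],m),project([549,-200.8,63],m))
cv2.imwrite("pics/w1.png",cv2.convertScaleAbs(im[:,:,::-1],alpha=1.3))
E
```

```text
[ 543.3 -140.3  259.5] [-3.14  -0.     1.668] 46.78754865822258 1.35 [-0.32  0.36  1.54 -0.    1.24 -0.42]
[[280.14213992 213.65027327]] [[280.05930686 206.2173177 ]] [[280.34862393 149.59019993]] [[280.20181776 267.44002023]]
```

View pics/w1.png

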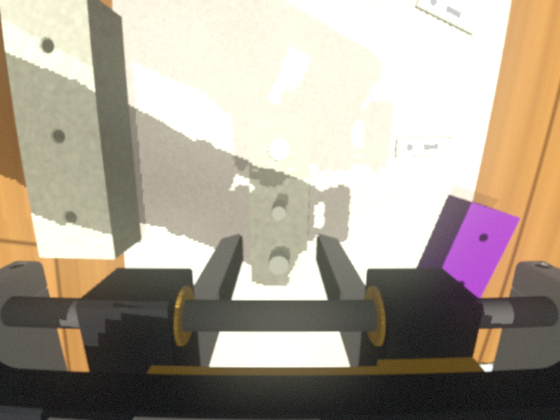

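The wrist view shows the swab top at (279,213), predicted (280,214), between the caps at (278,148) and (278,265). It is aligned within about 1 mm. Descending and gripping.

>>> carry_out(slide=[[-0.001,-0.003,-0.15],[-0.001,-0.003,-0.3],[-0.001,-0.003,-0.4],[-0.001,-0.003,-0.46],[-0.001,-0.003,-0.46],[-0.001,-0.003,-0.46]], dr=[[0,0,0],[0,0,0],[0,0,0],[0,0,0],[0,0,0],[0,0,0]], gripper=[50,50,50,50,50,50])

```text
clock: 1.9
eef_pos: [542.1, -143.1, 145.0]
eef_rot: [-3.141, -0.0, 1.664]
wrist_force: [0.4, 0.2, 0.5]
finger_gap: 46.6
finger_force: 0.0
```

>>> carry_out(slide=[[0,0,0],[0,0,0],[0,0,0],[0,0,0],[0,0,0],[0,0,0],[0,0,0],[0,0,0]], dr=[[0,0,0],[0,0,0],[0,0,0],[0,0,0],[0,0,0],[0,0,0],[0,0,0],[0,0,0]], gripper=[5,5,5,5,5,5,5,5], newtons=15)

```text
clock: 2.57
eef_pos: [542.9, -141.5, 145.2]
eef_rot: [3.142, 0.0, 1.667]
wrist_force: [-0.9, -1.3, 1.4]
finger_gap: 13.5
finger_force: 15.0
```

Gripped (13.5 mm, 15 N). Lifting straight up, then moving over to the clamp.

>>> carry_out(slide=[[0,0,0.08],[0,0,0.2],[0,0,0.32],[0,0,0.36],[0,0,0.36],[0,0,0.36]], dr=[[0,0,0],[0,0,0],[0,0,0],[0,0,0],[0,0,0],[0,0,0]], gripper=[5,5,5,5,5,5])

```text
clock: 3.07
eef_pos: [542.7, -141.4, 234.4]
eef_rot: [-3.141, -0.0, 1.667]
wrist_force: [-0.6, -0.4, -0.8]
finger_gap: 13.5
finger_force: 15.0
```

>>> carry_out(slide=[[0.01,0.12,0],[0.02,0.25,0],[0.03,0.4,0],[0.04,0.55,0],[0.05,0.7,0],[0.06,0.85,0],[0.06,0.95,0],[0.06,1.0,0],[0.06,1.0,0],[0.06,1.0,0]], dr=[[0,0,0],[0,0,0],[0,0,0],[0,0,0],[0,0,0],[0,0,0],[0,0,0],[0,0,0],[0,0,0],[0,0,0]], gripper=[5,5,5,5,5,5,5,5,5,5])

```text
clock: 3.9
eef_pos: [557.6, 108.1, 233.9]
eef_rot: [-3.14, 0.0, 1.667]
wrist_force: [-0.9, -0.1, 0.3]
finger_gap: 13.6
finger_force: 15.0
```

```bash
python3 - <<'E'
from h import *
s=read_state();m=camera_model("wrist");im=camera("wrist");t=camera("top")
print(s["eef_pos"].round(1),s["eef_rot"].round(3),s["finger_gap"],s["clock"],s["wrist_force"])
np.save("m2.npy",m,allow_pickle=True)
x,y,z=s["eef_pos"]
print(project([[558.6,172.3,70],[558.6,172.3,24],[x,y,z-78+8],[x,y,z-78-22],[x,y,z-78-61]],m))
w=cv2.convertScaleAbs(im[:,:,::-1],alpha=1.2)
cv2.imwrite("pics/w2r.png",im[:,:,::-1])
cv2.imwrite("pics/w2.png",cv2.resize(w[60:400,130:430],None,fx=1.75,fy=1.75,interpolation=cv2.INTER_CUBIC))
E
```

```text
[557.6 108.1 233.9] [-3.14   0.     1.667] 13.584347227590603 3.9 [-0.91435141 -0.14784817  0.34177656]
[[289.68831662 142.13916783]
 [288.08585499 141.18986111]
 [281.44707023 264.26536747]
 [281.15606425 244.89756568]
 [280.88658155 227.00079001]]
```

View pics/w2.png

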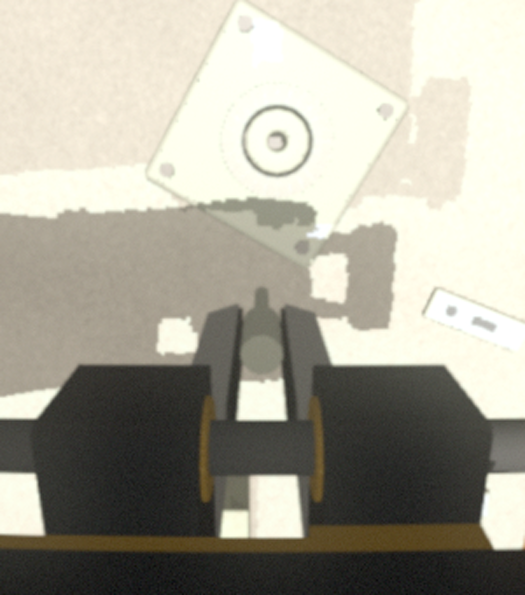

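Crop mapped to full pixels: mouth at (288.3,140.6), swab top (279.7,262.9), tip (279.7,225.7). All three are offset from prediction by the same ≈(-1.4,-1.4) px, so relative to the swab the mouth estimate holds to about 0.3 mm. Next I align, then lower gently.

>>> carry_out(slide=[[0.0036,0.1,0],[0.0036,0.2,0],[0.0036,0.256,0],[0.0036,0.256,0],[0.0036,0.256,-0.04],[0.0036,0.256,-0.08],[0.0036,0.256,-0.08],[0.0036,0.256,-0.08]], dr=[[0,0,0],[0,0,0],[0,0,0],[0,0,0],[0,0,0],[0,0,0],[0,0,0],[0,0,0]], gripper=[5,5,5,5,5,5,5,5])

```text
clock: 4.67
eef_pos: [558.6, 171.5, 214.1]
eef_rot: [-3.14, 0.0, 1.666]
wrist_force: [0.2, -0.1, 0.7]
finger_gap: 13.5
finger_force: 15.0
```

>>> carry_out(slide=[[0,0,-0.01],[0,0,-0.02],[0,0,-0.03],[0,0,-0.04],[0,0,-0.04],[0,0,-0.04]], dr=[[0,0,0],[0,0,0],[0,0,0],[0,0,0],[0,0,0],[0,0,0]], gripper=[5,5,5,5,5,5])

```text
clock: 5.17
eef_pos: [558.8, 172.5, 205.1]
eef_rot: [-3.141, 0.0, 1.667]
wrist_force: [0.5, 0.5, 0.7]
finger_gap: 13.5
finger_force: 15.0
```

No force with the tip at 66 mm, so it is in the hole. Continuing down.

>>> carry_out(slide=[[0,0,-0.02],[0,0,-0.04],[0,0,-0.06],[0,0,-0.08],[0,0,-0.1],[0,0,-0.12],[0,0,-0.13],[0,0,-0.13],[0,0,-0.13]], dr=[[0,0,0],[0,0,0],[0,0,0],[0,0,0],[0,0,0],[0,0,0],[0,0,0],[0,0,0],[0,0,0]], gripper=[5,5,5,5,5,5,5,5,5])

```text
clock: 5.92
eef_pos: [558.8, 172.5, 172.6]
eef_rot: [-3.141, 0.0, 1.667]
wrist_force: [0.5, 0.1, -0.3]
finger_gap: 13.8
finger_force: 15.0
```

>>> carry_out(slide=[[0,0,-0.004],[0,0,-0.008],[0,0,-0.01],[0,0,-0.012],[0,0,-0.012],[0,0,-0.012]], dr=[[0,0,0],[0,0,0],[0,0,0],[0,0,0],[0,0,0],[0,0,0]], gripper=[5,5,5,5,5,5])

```text
clock: 6.42
eef_pos: [558.8, 172.5, 170.2]
eef_rot: [3.141, -0.0, 1.667]
wrist_force: [-0.9, -0.8, 5.3]
finger_gap: 13.4
finger_force: 15.0
```

Contact of 5.3 N at TCP z 170.2, where full seating should be. Releasing, then straight down round the collar.

>>> carry_out(slide=[[0,0,0],[0,0,0],[0,0,0],[0,0,0],[0,0,0],[0,0,0],[0,0,0],[0,0,0]], dr=[[0,0,0],[0,0,0],[0,0,0],[0,0,0],[0,0,0],[0,0,0],[0,0,0],[0,0,0]], gripper=[95,95,95,95,95,95,95,95])

```text
clock: 7.08
eef_pos: [558.8, 172.5, 169.6]
eef_rot: [-3.142, 0.0, 1.667]
wrist_force: [0.5, -0.4, 0.4]
finger_gap: 63.4
finger_force: 0.0
```

```bash
python3 - <<'E'
from h import *
s=read_state();im=camera("side");m=camera_model("side");w=camera("wrist");mw=camera_model("wrist")
print(s["eef_pos"].round(1),s["finger_gap"],s["clock"],s["wrist_force"].round(1))
print(project([[558.7,172.4,100],[558.7,172.4,70]],m),project([[558.7,172.4,100],[558.7,172.4,70]],mw))
a=cv2.resize(im[200:300,220:320,::-1],(400,400),interpolation=cv2.INTER_CUBIC)
b=cv2.resize(w[180:330,200:350,::-1],(400,400),interpolation=cv2.INTER_CUBIC)
cv2.imwrite("pics/c3.png",cv2.convertScaleAbs(np.hstack([a,b]),alpha=1.4))
E
```

```text
[558.8 172.5 169.6] 63.42222370679396 7.0833 [ 0.5 -0.4  0.4]
[[269.63782606 237.8837384 ]
 [269.75102513 249.93033724]] [[281.05322509 264.66530776]
 [280.73202078 245.21512697]]
```

View pics/c3.png

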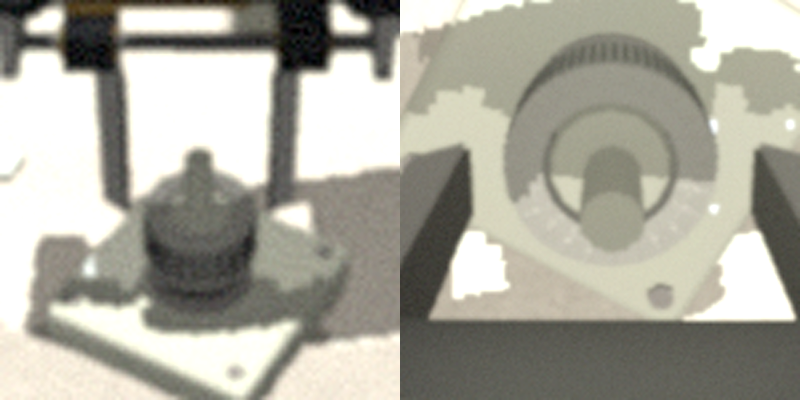

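The swab top in the side view is at (269.7,238.2). For a fully seated swab (z 100) I predicted (269.6,237.9), so it is fully down. Lowering the open fingers and gripping the collar.

>>> carry_out(slide=[[0,0,0],[0,0,0],[0,0,-0.03],[0,0,-0.06],[0,0,-0.09],[0,0,-0.114],[0,0,-0.114],[0,0,-0.114]], dr=[[0,0,0],[0,0,0],[0,0,0],[0,0,0],[0,0,0],[0,0,0],[0,0,0],[0,0,0]], gripper=[90,90,90,90,90,90,90,90])

```text
clock: 7.85
eef_pos: [558.7, 172.4, 140.6]
eef_rot: [-3.141, 0.0, 1.667]
wrist_force: [-0.4, 0.1, -0.4]
finger_gap: 84.5
finger_force: 0.0
```

>>> carry_out(slide=[[0,0,0],[0,0,0],[0,0,0],[0,0,0],[0,0,0],[0,0,0],[0,0,0],[0,0,0]], dr=[[0,0,0],[0,0,0],[0,0,0],[0,0,0],[0,0,0],[0,0,0],[0,0,0],[0,0,0]], gripper=[40,40,40,40,40,40,40,40], newtons=30)

```text
clock: 8.52
eef_pos: [558.8, 172.5, 141.2]
eef_rot: [3.142, -0.0, 1.667]
wrist_force: [-0.2, -0.1, 2.1]
finger_gap: 51.7
finger_force: 30.0
```

Collar gripped (51.7 mm, 30 N). Light downward push with a first 14° clockwise.

>>> carry_out(slide=[[0,0,-0.002],[0,0,-0.003],[0,0,-0.003],[0,0,-0.003],[0,0,-0.003],[0,0,-0.003],[0,0,-0.003],[0,0,-0.003]], dr=[[0,0,0],[0,0,0],[0,0,-0.01],[0,0,-0.02],[0,0,-0.03],[0,0,-0.04],[0,0,-0.04],[0,0,-0.04]], gripper=[40,40,40,40,40,40,40,40])

```text
clock: 9.18
eef_pos: [558.9, 172.4, 140.9]
eef_rot: [3.141, 0.0, 1.415]
wrist_force: [-3.0, -1.7, 6.1]
finger_gap: 51.3
finger_force: 30.0
```

```bash
python3 -c "
from h import *
s=read_state();print(s['eef_pos'].round(2),s['eef_rot'].round(3),s['wrist_force'].round(1),s['moment'].round(2),s['joints'].round(2))"
```

```text
[558.92 172.35 140.94] [3.141 0.    1.415] [-3.  -1.7  6.1] [-0.37  0.39 -0.1 ] [ 0.24  0.55  1.57 -0.    1.02  0.39]
```

Pressing with 6 N on the pins and still free to turn. Continuing in roughly 9° steps.

>>> carry_out(slide=[[0,0,0],[0,0,0],[0,0,0],[0,0,0],[0,0,0],[0,0,0]], dr=[[0,0,-0.006],[0,0,-0.012],[0,0,-0.018],[0,0,-0.025],[0,0,-0.025],[0,0,-0.025]], gripper=[40,40,40,40,40,40])

```text
clock: 9.68
eef_pos: [558.7, 172.3, 140.9]
eef_rot: [-3.142, 0.0, 1.258]
wrist_force: [-3.8, -2.3, 7.7]
finger_gap: 51.8
finger_force: 30.0
```

>>> carry_out(slide=[[0,0,0],[0,0,0],[0,0,0],[0,0,0],[0,0,0],[0,0,0]], dr=[[0,0,-0.006],[0,0,-0.012],[0,0,-0.018],[0,0,-0.025],[0,0,-0.025],[0,0,-0.025]], gripper=[40,40,40,40,40,40])

```text
clock: 10.18
eef_pos: [558.5, 172.2, 140.9]
eef_rot: [-3.141, 0.001, 1.101]
wrist_force: [-6.7, -2.9, 7.9]
finger_gap: 51.7
finger_force: 30.0
```

A sideways force is building (-6.7, -2.9 N), so the tool is slightly off axis. I'll ease about 0.5 mm in -x while continuing.

>>> carry_out(slide=[[-0.002,-0.001,0],[-0.002,-0.001,0],[-0.002,-0.001,0],[-0.002,-0.001,0],[-0.002,-0.001,0],[-0.002,-0.001,0]], dr=[[0,0,-0.006],[0,0,-0.012],[0,0,-0.018],[0,0,-0.025],[0,0,-0.025],[0,0,-0.025]], gripper=[40,40,40,40,40,40])

```text
clock: 10.68
eef_pos: [557.9, 172.2, 140.8]
eef_rot: [-3.141, 0.001, 0.944]
wrist_force: [-6.3, -1.2, 9.2]
finger_gap: 51.6
finger_force: 30.0
```

>>> carry_out(slide=[[-0.002,0,0],[-0.002,0,0],[-0.002,0,0],[-0.002,0,0],[-0.002,0,0],[-0.002,0,0]], dr=[[0,0,-0.006],[0,0,-0.012],[0,0,-0.018],[0,0,-0.025],[0,0,-0.025],[0,0,-0.025]], gripper=[40,40,40,40,40,40])

```text
clock: 11.18
eef_pos: [557.5, 172.4, 140.2]
eef_rot: [-3.141, 0.001, 0.788]
wrist_force: [-4.7, 2.2, -0.1]
finger_gap: 51.7
finger_force: 30.0
```

```bash
python3 -c "
from h import *
s=read_state();print(s['eef_pos'].round(2),s['eef_rot'].round(3),s['wrist_force'].round(1),s['moment'].round(2),s['joints'].round(2))"
```

```text
[557.47 172.38 140.17] [-3.141e+00  1.000e-03  7.880e-01] [-4.7  2.2 -0.1] [ 0.32  0.63 -0.05] [0.24 0.55 1.57 0.   1.02 1.02]
```

The vertical force fell to zero after about 50°, so the keyways are over the pins. Moving down gently.

>>> carry_out(slide=[[-0.001,0,-0.004],[-0.001,0,-0.008],[-0.001,0,-0.012],[-0.001,0,-0.016],[-0.001,0,-0.016],[-0.001,0,-0.016]], dr=[[0,0,0],[0,0,0],[0,0,0],[0,0,0],[0,0,0],[0,0,0]], gripper=[40,40,40,40,40,40])

```text
clock: 11.68
eef_pos: [557.3, 172.9, 136.4]
eef_rot: [-3.14, -0.0, 0.788]
wrist_force: [-5.5, 6.1, 2.3]
finger_gap: 51.6
finger_force: 30.0
```

>>> carry_out(slide=[[-0.002,0.002,0],[-0.002,0.002,-0.004],[-0.002,0.002,-0.008],[-0.002,0.002,-0.012],[-0.002,0.002,-0.012],[-0.002,0.002,-0.012]], dr=[[0,0,0],[0,0,0],[0,0,0],[0,0,0],[0,0,0],[0,0,0]], gripper=[40,40,40,40,40,40])

```text
clock: 12.18
eef_pos: [557.0, 173.0, 133.6]
eef_rot: [-3.141, -0.001, 0.788]
wrist_force: [-4.0, 4.8, 3.8]
finger_gap: 51.7
finger_force: 30.0
```

Spring contact is as expected (3.8 N at 133.6). Pushing home, with the target near z 129.

>>> carry_out(slide=[[-0.001,0.002,-0.004],[-0.001,0.002,-0.008],[-0.001,0.002,-0.012],[-0.001,0.002,-0.016],[-0.001,0.002,-0.018],[-0.001,0.002,-0.02],[-0.001,0.002,-0.02],[-0.001,0.002,-0.02]], dr=[[0,0,0],[0,0,0],[0,0,0],[0,0,0],[0,0,0],[0,0,0],[0,0,0],[0,0,0]], gripper=[40,40,40,40,40,40,40,40], newtons=45)

```text
clock: 12.85
eef_pos: [557.1, 173.2, 129.5]
eef_rot: [3.141, -0.001, 0.788]
wrist_force: [-6.9, -0.2, 12.8]
finger_gap: 51.6
finger_force: 45.0
```

12.8 N exceeds the spring's 8 N, so it is probably at the shoulder. One more millimetre of command will show whether it is a hard stop.

>>> carry_out(slide=[[0,0,-0.002],[0,0,-0.004],[0,0,-0.004],[0,0,-0.004],[0,0,-0.004],[0,0,-0.004]], dr=[[0,0,0],[0,0,0],[0,0,0],[0,0,0],[0,0,0],[0,0,0]], gripper=[40,40,40,40,40,40])

```text
clock: 13.35
eef_pos: [557.1, 173.2, 129.4]
eef_rot: [3.141, -0.001, 0.788]
wrist_force: [-12.5, -1.4, 23.7]
finger_gap: 51.1
finger_force: 45.0
```

```bash
python3 - <<'E'
from h import *
s=read_state();im=camera("side");t=camera("top");m=camera_model("side")
print(s['eef_pos'].round(2),s['eef_rot'].round(3),s['wrist_force'].round(1),s['moment'].round(2),s["finger_gap"],s["clock"])
print(project([[558,172.6,100],[558,172.6,58]],m).round(1))
a=cv2.resize(im[190:310,210:330,::-1],(400,400),interpolation=cv2.INTER_CUBIC)
b=cv2.resize(t[80:280,230:430,::-1],(400,400),interpolation=cv2.INTER_CUBIC)
cv2.imwrite("pics/c4.png",cv2.convertScaleAbs(np.hstack([a,b]),alpha=1.3))
E
```

```text
[557.07 173.2  129.38] [ 3.141e+00 -1.000e-03  7.880e-01] [-12.5  -1.4  23.7] [-0.22  2.29 -0.13] 51.05187225386154 13.35
[[270.  238. ]
 [270.2 254.7]]
```

View pics/c4.png

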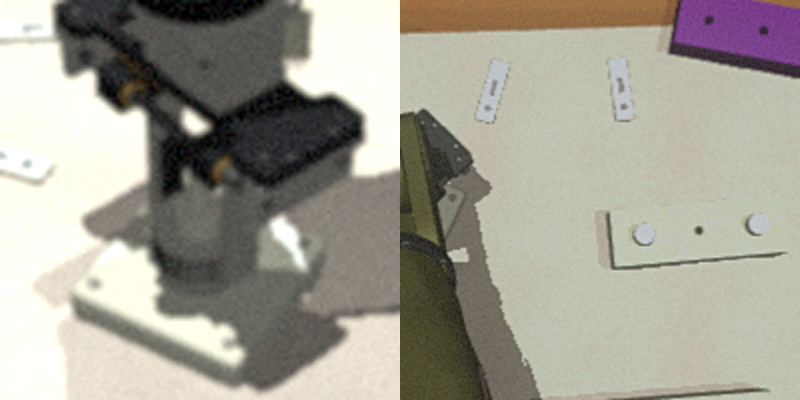

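Side view: collar down close to the shoulder under the gripper. Top view: both caps (644,234) and (758,223) and both cassettes are undisturbed. It is a hard stop at 129.4, but the -12.5 N sideways force could mean some jamming, so I'll relieve it and see whether z settles further.

>>> carry_out(slide=[[-0.002,0,0],[-0.004,0,0],[-0.004,0,0],[-0.004,0,0],[-0.004,0,0]], dr=[[0,0,0],[0,0,0],[0,0,0],[0,0,0],[0,0,0]], gripper=[40,40,40,40,40])

```text
clock: 13.87
eef_pos: [556.8, 173.2, 129.4]
eef_rot: [3.139, -0.003, 0.788]
wrist_force: [-3.6, -0.8, 17.9]
finger_gap: 51.4
finger_force: 45.0
```

```bash
python3 -c "
from h import *
s=read_state();print(s['eef_pos'].round(2),s['eef_rot'].round(4),s['wrist_force'].round(1),s['moment'].round(2))"
```

```text
[556.8  173.17 129.42] [ 3.1394e+00 -2.9000e-03  7.8750e-01] [-3.6 -0.8 17.9] [-0.13  0.89 -0.15]
```

z is unchanged and the side force is relieved. As a jam check I'll wiggle ±3° under the push and watch z.

>>> carry_out(slide=[[-0.001,0,0],[-0.001,0,0],[-0.001,0,0],[-0.001,0,0],[-0.001,0,0],[-0.001,0,0]], dr=[[0,0,0.003],[0,0,0.006],[0,0,0.008],[0,0,0.008],[0,0,0.008],[0,0,0.008]], gripper=[40,40,40,40,40,40])

```text
clock: 14.37
eef_pos: [556.7, 173.2, 129.4]
eef_rot: [3.139, -0.003, 0.837]
wrist_force: [-3.4, -0.8, 18.5]
finger_gap: 51.3
finger_force: 45.0
```

```bash
python3 -c "
from h import *
s=read_state();print(s['eef_pos'].round(2),s['eef_rot'].round(4),s['wrist_force'].round(1),s['moment'].round(2))"
```

```text
[556.66 173.17 129.39] [ 3.1393 -0.0032  0.8369] [-3.4 -0.8 18.5] [-0.04  0.69 -0.71]
```

>>> carry_out(slide=[[0,0,-0.001],[0,0,-0.002],[0,0,-0.002],[0,0,-0.002],[0,0,-0.002]], dr=[[0,0,-0.002],[0,0,-0.004],[0,0,-0.004],[0,0,-0.004],[0,0,-0.004]], gripper=[40,40,40,40,40])

```text
clock: 14.78
eef_pos: [556.7, 173.2, 129.4]
eef_rot: [3.139, -0.003, 0.813]
wrist_force: [-6.2, -2.2, 24.0]
finger_gap: 51.9
finger_force: 45.0
```

```bash
python3 -c "
from h import *
s=read_state();print(s['eef_pos'].round(2),s['eef_rot'].round(4),s['wrist_force'].round(1),s['moment'].round(2),s['finger_gap'],s['clock'])"
```

```text
[556.69 173.22 129.39] [ 3.1391 -0.0033  0.8125] [-6.2 -2.2 24. ] [-0.16  1.21 -0.25] 51.852112776126276 14.7833
```

The stop stays rigid at 129.4 through the wiggle and the 24 N push, so the shoulder is reached. The moments show contact biased to the -x edge, with the tool tilted about 0.2°. I'll level it slightly and see whether z changes.

>>> carry_out(slide=[[0,0,0],[0,0,0],[0,0,0],[0,0,0],[0,0,0]], dr=[[0,0.0005,0],[0,0.001,0],[0,0.001,0],[0,0.001,0],[0,0.001,0]], gripper=[40,40,40,40,40])

```text
clock: 15.2
eef_pos: [557.1, 173.2, 129.4]
eef_rot: [-3.141, -0.0, 0.813]
wrist_force: [-1.9, -0.8, 18.9]
finger_gap: 51.4
finger_force: 45.0
```

```bash
python3 -c "
from h import *
s=read_state();print(s['eef_pos'].round(2),s['eef_rot'].round(4),s['wrist_force'].round(1),s['moment'].round(2),s['finger_gap'],s['clock'])"
```

```text
[557.1  173.2  129.41] [-3.1406e+00 -1.0000e-04  8.1260e-01] [-1.9 -0.8 18.9] [-0.27  0.2  -0.23] 51.4008889117612 15.2
```

The tool is level, side force and moments are negligible, and the stop stays rigid at 129.4 under 19 N, against the spring's 8 N. The collar is home and held, so I'm handing in.

```bash
python3 -c "
from cell import *
print(sign_off())"
```

```text
the job is handed in; nothing more can be done
None
```

I handed the job in at about 15 s: the swab is fully down in the clamp, and the collar is turned onto its pins and held against a hard stop that matches fully home to within about 0.5 mm. The two capped tubes and both cassettes looked untouched in the last top view; the hand-in gave no verdict.

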